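Call out a two-tinter paint recipe

ROBOT

A 6-joint arm with a two-finger parallel gripper is mounted at the origin on the work surface. World frame = base frame: x ahead of the robot, y to its left, z up, the work surface at z = 0. Lengths are in m, angles in rad, forces in N, time in s.
With the tool pointing down it reaches from about 0.25 to 0.725 m from the base axis. Payload 4 kg.
Tool frame: the origin (TCP) lies at the very end of the fingers, on their centre line; the grasp point (between the pads) lies ctrl.grip_point_offset behind it (ctrl.grip_point_offset is the distance from the TCP to the grasp point, in m); x points along the fingers, z is the direction in which the jaws open and shut, and the axes are right-handed (so a half turn about x gives the same grasp; the last joint's range is limited). The gripper opens to 85 mm and grips with 20 to 120 N. Pads are 22 mm wide; open, the fingers measure 114 mm over their backs; the gripper's body (76 mm by 85 mm) begins 54 mm behind the grasp point. The pads swing forward as they close: fully open they stand 13 mm farther back than shut.
Start: joints at [1.216, 0.241, 0.005, 1.335, 0, 1.571], TCP at [0.174, 0.469, 0.231] pointing down, gripper open.
Joint ranges: [-2.72, 2.72], [-1.05, 1.87], [-1.09, 1.28], [-1.99, 2.15], [-1.42, 1.44], [-3.14, 3.14]. Speed limits (rad/s): [2.79, 2.79, 3.14, 3.14, 3.14, 3.14].

INTERFACE

Orientations are given as a unit quaternion [w, x, y, z].
In Python, from bench import ctrl gives the robot as it stands.
- The arm moves only by the shell command python3 -m crank 'ROWS'. ROWS is JSON, a list of rows, each an object of numbers: "dx", "dy", "dz": the shift along the tool's x, y, z in m; "ax", "ay", "az": the turn, a rotation vector about the tool's x, y, z in rad; "hand": the closure, from 0 (fully open) to 1 (shut). In form: [{"dx": .., "dy": .., "dz": .., "ax": .., "ay": .., "az": .., "hand": ..}, ...]. A call has 1 to 20 rows; each row is the pose to reach, as a shift and turn from the pose commanded when the call began, along the tool's axes at that moment; what a row does not reach only later rows make up. A row lasts 1/12 s, in which the tool goes at most 41.7 mm and 7.16 degrees, less where a joint would pass 70% of its speed; a pose out of reach is approached as far as the arm can. A call with a gripper value outside its range is refused whole. The fingers move at their own pace and stop on an object; the grip force is fixed at half the most. Time passes only in rows, so rows that repeat a pose let the fingers close. It gives the time, the measured TCP pose, the force and the opening at its end, in the units of the state.
- ctrl.state(): the state, without advancing time (a new reading comes with each control period).
- ctrl.capture(name): name is "scene" or "top" or "wrist"; returns a dict with "pixels" (384x512x3 uint8, blue, green, red), "camera_matrix" (3x3 intrinsics, pixels), "eye" and "attitude" of the camera in the world. Camera axes: x right, y up, looking along -z (the intrinsics and any distortion apply to the point x, -y, -z); pixel columns grow to the right and rows downward; lengths in m; the calibration is good to about 2 mm. The wrist camera is an equidistant fisheye: a pixel r from the principal point sees the ray r / f radians off the axis. A picture is of the moment at which its call begins. There is no depth.
- ctrl.finish_job(): hands the job in, once; it reports no verdict.
The state is a dict: "clock": time; "joint_pos": joint angles; "qd": joint speeds; "effort": joint torques, N m; "tool_pos": TCP position; "orientation": TCP orientation; "wrist_force": force on the tool from outside, world axes, zero at the start; "wrist_torque": the same for the moment, N m; "grip_width": opening from 0.0 (shut) to 1.0 (fully open).
Only numpy, scipy, OpenCV 4.12 (cv2) and the standard library are available. Lean on these libraries where they do the work, as an engineer would, in place of code of your own. Each camera call takes 0.05 s, during which the arm holds its last target. There are 200 camera calls.

TASK

Call out the green mix for the camera over the paint bench: with the fingertips just above the middle of the lid (about 3 cm), point down at the blue tin on the black mat for at least two seconds, then point at the yellow tin on the mat in the same way. Then log the recipe by pressing the green key on the scale terminal right down and letting it up again. Do not touch or lift any tin, stay well above the lids of the other tins when passing, and leave the red key and everything else alone.

Things in the scene. Friction and masses are not known exactly. Their poses are not given: they have to be found in the camera images.
- tin_blue: Blue tinter tin: upright metal tin, 70 mm across and 90 mm tall, paper label, blue disc (62 mm) on its lid; loose, 0.3 to 0.5 kg. Origin: centre of its underside (3 mm above the bench, on a black rubber mat); z up, so its flat lid top is 90 mm above the origin.
- tin_yellow: Yellow tinter tin: upright metal tin, 70 mm across and 90 mm tall, paper label, yellow disc (62 mm) on its lid; loose, 0.3 to 0.5 kg. Origin: centre of its underside (3 mm above the bench, on a black rubber mat); z up, so its flat lid top is 90 mm above the origin.
- tin_red: Red tinter tin: upright metal tin, 70 mm across and 90 mm tall, paper label, red disc (62 mm) on its lid; loose, 0.3 to 0.5 kg. Origin: centre of its underside (3 mm above the bench, on a black rubber mat); z up, so its flat lid top is 90 mm above the origin.
- tin_green: Green tinter tin: upright metal tin, 70 mm across and 90 mm tall, paper label, green disc (62 mm) on its lid; loose, 0.3 to 0.5 kg. Origin: centre of its underside (3 mm above the bench, on a black rubber mat); z up, so its flat lid top is 90 mm above the origin.
- tin_white: White tinter tin: upright metal tin, 70 mm across and 90 mm tall, paper label, white disc (62 mm) on its lid; loose, 0.3 to 0.5 kg. Origin: centre of its underside (3 mm above the bench, on a black rubber mat); z up, so its flat lid top is 90 mm above the origin.
- confirm_top (a point): Green confirm key: centre of the top face of the green confirm key, a round push button 30 mm across that stands upright on the grey scale terminal (a fixed box 120 x 200 x 32 mm, with a dark screen between its two keys; the keys stand 128 mm apart). It moves down with the key.
- confirm (a joint): Travel of the green confirm key in m: 0 up, 0.006 fully down. Sprung: fully down takes about 5 N, and it comes up by itself.
- cancel_top (a point): Red cancel key: centre of the top face of the red cancel key, a round push button 30 mm across that stands upright on the grey scale terminal (a fixed box 120 x 200 x 32 mm, with a dark screen between its two keys; the keys stand 128 mm apart). It moves down with the key.
- cancel (a joint): Travel of the red cancel key in m: 0 up, 0.006 fully down; sprung as the other.
- cup: White open mixing cup, 84 mm across the rim, 100 mm tall, loose on the round steel pan of the mixing scale (rim 160 mm above the bench). Origin: centre of its underside.
- tape: Yellow roll of masking tape lying flat, 100 mm across, 25 mm tall, loose on the far part of the bench. Origin: centre of its underside.
- swatches: Fan of colour swatches lying flat, about 150 x 120 mm, 18 mm tall, loose on the far part of the bench. Origin: on the bench at the fan's rivet end.
- stirrer: Wooden stirring stick lying flat, 20 x 220 x 5 mm, loose at the left of the bench. Origin: centre of its underside.

How it is judged:
On the way, in this order (a step that is already met when the one before it is completed fails the run):
1. point at the blue tin: grasp point within 35 mm of its axis and at most 80 mm above its lid, for 2 s (horizontal distance between the grasp point and tin_blue below 0.035 m and z of the grasp point in the frame of tin_blue between 0.1 and 0.17 m), for 2 s.
2. point at the yellow tin: grasp point within 35 mm of its axis and at most 80 mm above its lid, for 2 s (horizontal distance between the grasp point and tin_yellow below 0.035 m and z of the grasp point in the frame of tin_yellow between 0.1 and 0.17 m), for 2 s.
3. the green key is pressed right down (at least 4.5 of 6 mm) (value of joint confirm above 0.0045 m), for 0.05 s.
At the end, for the whole second after the job is handed in: The blue and then the yellow tin have been pointed at and the green key pressed after that; both keys are up again (within 1.5 mm), all five tins stand upright and at rest within 10 mm of where they started, and cup, tape, swatches and stirrer are within 15 mm of where they started (value of joint each of confirm, cancel below 0.0015 m and distance of each of tin_blue, tin_yellow, tin_red, tin_green, tin_white from where it was at the start of the episode below 0.01 m and angle between each of tin_blue, tin_yellow, tin_red, tin_green, tin_white's own z axis and vertical below 0.1 rad and linear speed of each of tin_blue, tin_yellow, tin_red, tin_green, tin_white below 0.02 m/s and distance of each of cup, tape, swatches, stirrer from where it was at the start of the episode below 0.015 m); the robot touches nothing.
It fails at once if a tin is touched by the robot (contact force between any of tin_blue, tin_yellow, tin_red, tin_green, tin_white and the fingers above 0.5 N or contact force between any of tin_blue, tin_yellow, tin_red, tin_green, tin_white and the arm above 0.5 N).
It fails at once if a tin is shifted or lifted (over 10 mm) (distance of any of tin_blue, tin_yellow, tin_red, tin_green, tin_white from where it was at the start of the episode above 0.01 m).
It fails at once if the fingers come down to the red, green or white tin (grasp point less than 55 mm above its lid, within 30 mm of its centre) ((horizontal distance between the grasp point and tin_red below 0.03 m and z of the grasp point in the frame of tin_red between 0.1 and 0.145 m) or (horizontal distance between the grasp point and tin_green below 0.03 m and z of the grasp point in the frame of tin_green between 0.1 and 0.145 m) or (horizontal distance between the grasp point and tin_white below 0.03 m and z of the grasp point in the frame of tin_white between 0.1 and 0.145 m)).
It fails at once if the red cancel key is pressed (value of joint cancel above 0.003 m).
It fails at once if the cup, tape roll, swatches or stirring stick is moved or lifted (over 15 mm) (distance of any of cup, tape, swatches, stirrer from where it was at the start of the episode above 0.015 m).
It also fails if it takes over 48 s, if anything falls off the work surface, if the arm or the gripper's body presses on something with over 40 N, if the wrist force passes 120 N, or if a joint passes its speed limit or range.

## Working session

There is one attempt and no reset: what is moved stays moved. The work goes in short steps, Python scripts to look and compute and a shell command to move; the robot and the scene stay as the last step left them, time stands still between calls to the robot, and variables do not carry over. Pictures are saved under pics/ and viewed, about 8 in all and at most 12, crops included, and the job is handed in when it is done.

```bash
mkdir -p pics; ls
python3 - <<'E'
from bench import ctrl
import cv2, pickle
s=ctrl.state(); print(s, ctrl.grip_point_offset)
d={n:ctrl.capture(n) for n in("scene","top")}
pickle.dump(d,open("cap.pkl","wb"))
for n in d:
    cv2.imwrite(f"pics/{n}1.png",d[n]["pixels"]); print(n,d[n]["camera_matrix"],d[n]["eye"],d[n]["attitude"],d[n].keys())
E
```

```text
pics
{'clock': 0.0, 'joint_pos': array([ 1.21602549e+00,  2.41428427e-01,  3.71159812e-03,  1.33520407e+00,
       -2.28993320e-05,  1.57081938e+00]), 'qd': array([-0.0004036 , -0.00087334, -0.00011996, -0.00154267, -0.00083226,
        0.00176722]), 'effort': array([ 3.98762113e-04, -3.72317398e+01,  2.52407634e+01,  1.69390684e-02,
       -1.53309757e-04,  2.02185447e-06]), 'tool_pos': array([0.17347179, 0.46826009, 0.23040043]), 'orientation': array([ 0.57977494, -0.40435472,  0.58099875,  0.40348325]), 'wrist_force': array([ 0.8601854 ,  0.05953653, -0.91371505]), 'wrist_torque': array([ 0.03747016, -0.00038698, -0.02690771]), 'grip_width': 0.9980506211955154} 0.0187
scene [[459.88530616   0.         247.37201924]
 [  0.         459.88530616 192.68802849]
 [  0.           0.           1.        ]] [0.98090031 0.56187782 1.11831674] [0.31485738 0.08078682 0.25714848 0.91006208] dict_keys(['pixels', 'camera_matrix', 'eye', 'attitude'])
top [[367.47610867   0.         259.67641127]
 [  0.         367.47610867 191.19040683]
 [  0.           0.           1.        ]] [0.46631095 0.05659941 1.14095217] [ 0.70687887  0.03332593 -0.04255171 -0.70526662] dict_keys(['pixels', 'camera_matrix', 'eye', 'attitude'])
```

View pics/top1.png

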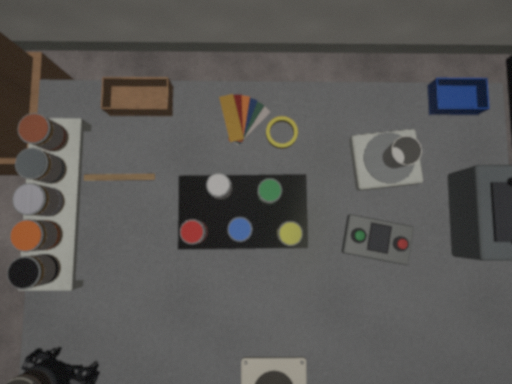

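View pics/scene1.png

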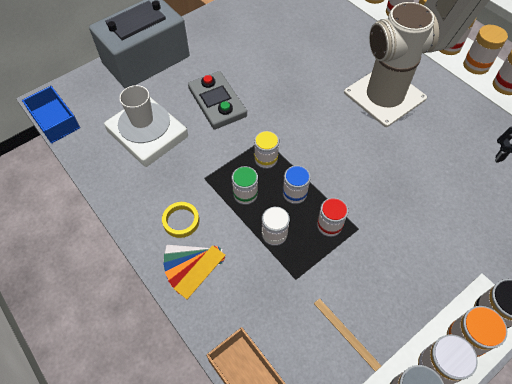

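The top view shows the mat (180–306, 175–248): lids white (218,185), green (270,190), red (192,232), blue (240,229), yellow (290,233). The terminal has its green key at (359,235) and red key at (402,243). The scene view shows the same layout from the far side, and the gripper is off to the left, clear of the mat.

```bash
cat > h.py <<'E'
import cv2, numpy as np
from scipy.spatial.transform import Rotation as R
def rot(q): return R.from_quat(np.roll(q,-1)).as_matrix()
def ray(c,uv):
    k=np.linalg.inv(c["camera_matrix"])@np.array([*uv,1.]); return rot(c["attitude"])@(k*[1,-1,-1])
def plane(c,uv,z):
    d=ray(c,uv); return c["eye"]+d*(z-c["eye"][2])/d[2]
def tri(c1,u1,c2,u2):
    a,b=ray(c1,u1),ray(c2,u2); a/=np.linalg.norm(a); b/=np.linalg.norm(b)
    s=np.linalg.lstsq(np.c_[a,-b],c2["eye"]-c1["eye"],rcond=None)[0]
    p,q=c1["eye"]+s[0]*a,c2["eye"]+s[1]*b; return (p+q)/2,np.linalg.norm(p-q)
def blob(img,hr,near,smin=90,vmin=50,rad=28):
    h=cv2.cvtColor(img,cv2.COLOR_BGR2HSV); m=np.zeros(h.shape[:2],np.uint8)
    for a,b in hr: m|=cv2.inRange(h,(a,smin,vmin),(b,255,255))
    w=np.zeros_like(m); cv2.circle(w,near,rad,255,-1); m&=w
    c=max(cv2.findContours(m,cv2.RETR_EXTERNAL,cv2.CHAIN_APPROX_NONE)[0],key=cv2.contourArea)
    e=cv2.fitEllipse(cv2.convexHull(c)); return np.array(e[0]),e[1],cv2.contourArea(c)
E
python3 - <<'E'
from h import *; import pickle
d=pickle.load(open("cap.pkl","rb")); T,S=d["top"],d["scene"]
B=[(100,130)];Y=[(20,35)];G=[(40,90)];Rr=[(0,10),(170,180)]
for n,hr,t,s,rt,rs in [("blue",B,(240,229),(297,177),20,17),("yellow",Y,(290,233),(267,142),20,17),("green",G,(270,190),(245,178),20,17),("red",Rr,(192,232),(334,210),20,17),("confirm",G,(359,235),(225,107),14,14),("cancel",Rr,(402,243),(208,80),14,14)]:
    a=blob(T["pixels"],hr,t,rad=rt); b=blob(S["pixels"],hr,s,rad=rs); p,g=tri(T,a[0],S,b[0])
    z=.093 if n[0:3] not in("con","can") else .045
    print(n,a[0].round(1),np.round(a[1],1),b[0].round(1),np.round(b[1],1),"tri",p.round(4),"gap",g.round(4),"plane",plane(T,a[0],z)[:2].round(4),plane(S,b[0],z)[:2].round(4))
print("white",plane(T,(218,185),.093).round(3),"cup",plane(T,(405,150),.16).round(3))
E
```

```text
blue [239.4 228.8] [21.3 21.5] [297.  175.5] [19.6 23.2] tri [0.4721 0.1004 0.0899] gap 0.0006 plane [0.4718 0.1004] [0.4738 0.1016]
yellow [290.1 233.1] [20.9 21.2] [266.3 139.9] [17.8 21.9] tri [ 0.4603 -0.0441  0.0894] gap 0.0007 plane [ 0.46   -0.0435] [ 0.4623 -0.0422]
green [269.4 189.8] [19.2 19.6] [244.4 176.4] [19.3 22.8] tri [0.584  0.0148 0.0899] gap 0.0004 plane [0.5835 0.015 ] [0.5852 0.0163]
red [191.2 231.4] [21.9 22.5] [334.1 208.7] [21.1 24.7] tri [0.4649 0.2363 0.0907] gap 0.0016 plane [0.4643 0.2365] [0.4667 0.2365]
confirm [359.4 235.2] [9.3 9.8] [224.8 105.4] [9.4 9.9] tri [ 0.4537 -0.2542  0.045 ] gap 0.0001 plane [ 0.4538 -0.2543] [ 0.4537 -0.2542]
cancel [401.9 243.4] [10.5 11.1] [207.5  78.8] [8.9 9.6] tri [ 0.4296 -0.3805  0.0448] gap 0.0 plane [ 0.4296 -0.3804] [ 0.4297 -0.3802]
white [0.597 0.163 0.093] cup [ 0.686 -0.353  0.16 ]
```

Checks against the known sizes: the lids triangulate to 0.090 (expected 0.093), the keys come out 128.6 mm apart (expected 128), and the key top is at z ≈ 0.045. I'll now work out the first move in tool axes.

```bash
cat > delta.py <<'E'
import sys; from h import *; from bench import ctrl
s=ctrl.state(); p=np.array(eval(sys.argv[1])); M=rot(s["orientation"])
print("t",s["clock"],"pos",s["tool_pos"].round(4),"grip",round(s["grip_width"],3),"F",s["wrist_force"].round(2),"q",s["joint_pos"].round(2))
print("axes(cols)",M.round(3).tolist()); print("shift",(M.T@(p-s["tool_pos"])).round(4),"base turn",np.arctan2(p[1],p[0])-np.arctan2(s["tool_pos"][1],s["tool_pos"][0]))
E
python3 delta.py '[.473,.101,.231]'
```

```text
t 0.1 pos [0.1735 0.4683 0.2305] grip 1.003 F [ 0.96 -0.14  0.04] q [1.22 0.24 0.   1.34 0.   1.57]
axes(cols) [[-0.001, -0.938, 0.347], [-0.002, 0.347, 0.938], [-1.0, 0.0, -0.002]]
shift [-1.000e-04 -4.085e-01 -2.404e-01] base turn -1.0056633142397475
```

```bash
python3 -m crank '[{"dx":0,"dy":-0.012,"dz":-0.007,"ax":0.03,"hand":1},{"dx":0,"dy":-0.033,"dz":-0.019,"ax":0.08,"hand":1},{"dx":0,"dy":-0.061,"dz":-0.036,"ax":0.15,"hand":1},{"dx":0,"dy":-0.090,"dz":-0.053,"ax":0.22,"hand":1},{"dx":0,"dy":-0.118,"dz":-0.070,"ax":0.29,"hand":1},{"dx":0,"dy":-0.147,"dz":-0.086,"ax":0.36,"hand":1},{"dx":0,"dy":-0.175,"dz":-0.103,"ax":0.43,"hand":1},{"dx":0,"dy":-0.204,"dz":-0.120,"ax":0.50,"hand":1},{"dx":0,"dy":-0.233,"dz":-0.137,"ax":0.57,"hand":1},{"dx":0,"dy":-0.261,"dz":-0.154,"ax":0.64,"hand":1},{"dx":0,"dy":-0.290,"dz":-0.170,"ax":0.71,"hand":1},{"dx":0,"dy":-0.318,"dz":-0.187,"ax":0.78,"hand":1},{"dx":0,"dy":-0.347,"dz":-0.204,"ax":0.85,"hand":1},{"dx":0,"dy":-0.375,"dz":-0.221,"ax":0.92,"hand":1},{"dx":0,"dy":-0.396,"dz":-0.233,"ax":0.97,"hand":1},{"dx":0,"dy":-0.4085,"dz":-0.2405,"ax":1.0,"hand":1},{"dx":0,"dy":-0.4085,"dz":-0.2405,"ax":1.0,"hand":1},{"dx":0,"dy":-0.4085,"dz":-0.2405,"ax":1.0,"hand":1}]'; python3 delta.py '[.473,.101,.123]'
python3 - <<'E'
from bench import ctrl; import cv2,pickle
c=ctrl.capture("wrist"); pickle.dump(c,open("w.pkl","wb")); cv2.imwrite("pics/w1.png",c["pixels"]); print(c["camera_matrix"].round(1).tolist(),c["eye"],c["attitude"])
E
```

```text
t 0.1 pos [0.1735 0.4683 0.2305] grip 1.003 F [ 0.96 -0.14  0.04] q [1.22 0.24 0.   1.34 0.   1.57]
axes(cols) [[-0.001, -0.938, 0.347], [-0.002, 0.347, 0.938], [-1.0, 0.0, -0.002]]
shift [ 0.1079 -0.4085 -0.2402] base turn -1.0056633142397475
[[297.3, 0.0, 260.9], [0.0, 297.3, 188.6], [0.0, 0.0, 1.0]] [0.10391092 0.49375605 0.37271018] [ 0.81183388 -0.12180363 -0.08314389  0.56495727]invalid input
```

View pics/w1.png

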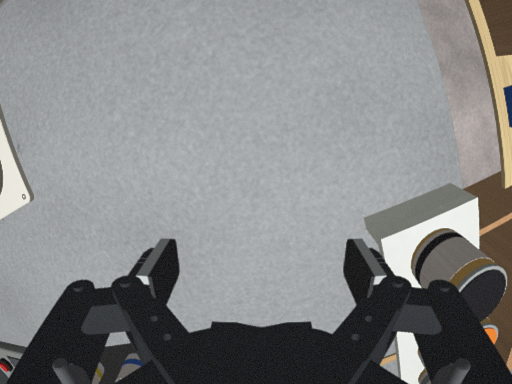

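The call was refused: "invalid input", probably because each row needs all seven keys. The wrist picture still shows the start pose, with open fingers at (155,265) and (365,265) and the shelf tin at right (455,260). The move goes away from it. I'll resend with full rows.

```bash
python3 -m crank '[{"dx":0,"dy":-0.012,"dz":-0.007,"ax":0.03,"ay":0,"az":0,"hand":1},{"dx":0,"dy":-0.033,"dz":-0.019,"ax":0.08,"ay":0,"az":0,"hand":1},{"dx":0,"dy":-0.061,"dz":-0.036,"ax":0.15,"ay":0,"az":0,"hand":1},{"dx":0,"dy":-0.090,"dz":-0.053,"ax":0.22,"ay":0,"az":0,"hand":1},{"dx":0,"dy":-0.118,"dz":-0.070,"ax":0.29,"ay":0,"az":0,"hand":1},{"dx":0,"dy":-0.147,"dz":-0.086,"ax":0.36,"ay":0,"az":0,"hand":1},{"dx":0,"dy":-0.175,"dz":-0.103,"ax":0.43,"ay":0,"az":0,"hand":1},{"dx":0,"dy":-0.204,"dz":-0.120,"ax":0.50,"ay":0,"az":0,"hand":1},{"dx":0,"dy":-0.233,"dz":-0.137,"ax":0.57,"ay":0,"az":0,"hand":1},{"dx":0,"dy":-0.261,"dz":-0.154,"ax":0.64,"ay":0,"az":0,"hand":1},{"dx":0,"dy":-0.290,"dz":-0.170,"ax":0.71,"ay":0,"az":0,"hand":1},{"dx":0,"dy":-0.318,"dz":-0.187,"ax":0.78,"ay":0,"az":0,"hand":1},{"dx":0,"dy":-0.347,"dz":-0.204,"ax":0.85,"ay":0,"az":0,"hand":1},{"dx":0,"dy":-0.375,"dz":-0.221,"ax":0.92,"ay":0,"az":0,"hand":1},{"dx":0,"dy":-0.396,"dz":-0.233,"ax":0.97,"ay":0,"az":0,"hand":1},{"dx":0,"dy":-0.4085,"dz":-0.2405,"ax":1.0,"ay":0,"az":0,"hand":1},{"dx":0,"dy":-0.4085,"dz":-0.2405,"ax":1.0,"ay":0,"az":0,"hand":1},{"dx":0,"dy":-0.4085,"dz":-0.2405,"ax":1.0,"ay":0,"az":0,"hand":1}]'; python3 delta.py '[.473,.101,.123]'
```

```text
clock: 1.65
tool_pos: [0.4729, 0.1003, 0.2309]
orientation: [0.703, -0.075, 0.704, 0.075]
wrist_force: [-0.9, 0.2, 0.3]
grip_width: 0.002
t 1.65 pos [0.4729 0.1003 0.2309] grip 0.002 F [-0.88  0.17  0.28] q [ 0.21  0.21 -0.04  1.33  0.    1.57]
axes(cols) [[-0.001, -0.212, 0.977], [-0.0, 0.977, 0.212], [-1.0, 0.0, -0.001]]
shift [0.1079 0.0006 0.0003] base turn 0.0013552459779200554
```

On target with the fingers shut. I'll descend to 3 cm above the lid, check it from the side, then hold.

```bash
python3 -m crank '[{"dx":0.006,"dy":0,"dz":0,"ax":0,"ay":0,"az":0,"hand":1},{"dx":0.018,"dy":0,"dz":0,"ax":0,"ay":0,"az":0,"hand":1},{"dx":0.032,"dy":0,"dz":0,"ax":0,"ay":0,"az":0,"hand":1},{"dx":0.046,"dy":0,"dz":0,"ax":0,"ay":0,"az":0,"hand":1},{"dx":0.060,"dy":0,"dz":0,"ax":0,"ay":0,"az":0,"hand":1},{"dx":0.072,"dy":0,"dz":0,"ax":0,"ay":0,"az":0,"hand":1},{"dx":0.084,"dy":0,"dz":0,"ax":0,"ay":0,"az":0,"hand":1},{"dx":0.094,"dy":0,"dz":0,"ax":0,"ay":0,"az":0,"hand":1},{"dx":0.102,"dy":0,"dz":0,"ax":0,"ay":0,"az":0,"hand":1},{"dx":0.107,"dy":0,"dz":0,"ax":0,"ay":0,"az":0,"hand":1},{"dx":0.108,"dy":0,"dz":0,"ax":0,"ay":0,"az":0,"hand":1},{"dx":0.108,"dy":0,"dz":0,"ax":0,"ay":0,"az":0,"hand":1}]'
python3 - <<'E'
from bench import ctrl; import cv2
c=ctrl.capture("scene")["pixels"][90:250,190:370]; cv2.imwrite("pics/s2.png",cv2.resize(c,None,fx=4,fy=3.75 if 0 else 3.7))
E
```

```text
clock: 2.65
tool_pos: [0.4729, 0.1017, 0.1232]
orientation: [0.703, -0.077, 0.703, 0.076]
wrist_force: [0.5, -1.2, 1.0]
grip_width: -0.002
```

View pics/s2.png

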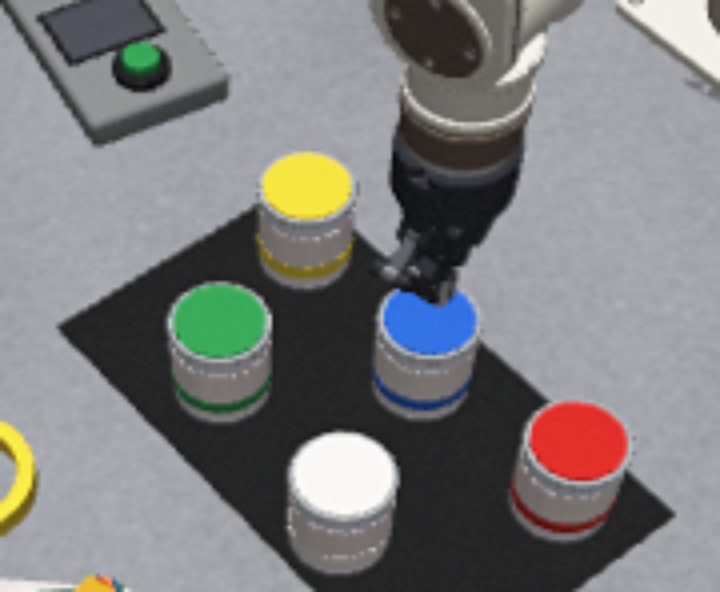

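The fingertips at crop (440,298) hang above the blue lid centre (430,320), which fits about 3 cm of clearance. All the tins are standing. Next I'll hold for more than 2 s.

```bash
Z=1; python3 -m crank '[{"dx":0,"dy":0,"dz":0,"ax":0,"ay":0,"az":0,"hand":1},{"dx":0,"dy":0,"dz":0,"ax":0,"ay":0,"az":0,"hand":1},{"dx":0,"dy":0,"dz":0,"ax":0,"ay":0,"az":0,"hand":1},{"dx":0,"dy":0,"dz":0,"ax":0,"ay":0,"az":0,"hand":1},{"dx":0,"dy":0,"dz":0,"ax":0,"ay":0,"az":0,"hand":1},{"dx":0,"dy":0,"dz":0,"ax":0,"ay":0,"az":0,"hand":1},{"dx":0,"dy":0,"dz":0,"ax":0,"ay":0,"az":0,"hand":1},{"dx":0,"dy":0,"dz":0,"ax":0,"ay":0,"az":0,"hand":1},{"dx":0,"dy":0,"dz":0,"ax":0,"ay":0,"az":0,"hand":1},{"dx":0,"dy":0,"dz":0,"ax":0,"ay":0,"az":0,"hand":1},{"dx":0,"dy":0,"dz":0,"ax":0,"ay":0,"az":0,"hand":1},{"dx":0,"dy":0,"dz":0,"ax":0,"ay":0,"az":0,"hand":1},{"dx":0,"dy":0,"dz":0,"ax":0,"ay":0,"az":0,"hand":1},{"dx":0,"dy":0,"dz":0,"ax":0,"ay":0,"az":0,"hand":1},{"dx":0,"dy":0,"dz":0,"ax":0,"ay":0,"az":0,"hand":1},{"dx":0,"dy":0,"dz":0,"ax":0,"ay":0,"az":0,"hand":1},{"dx":0,"dy":0,"dz":0,"ax":0,"ay":0,"az":0,"hand":1},{"dx":0,"dy":0,"dz":0,"ax":0,"ay":0,"az":0,"hand":1},{"dx":0,"dy":0,"dz":0,"ax":0,"ay":0,"az":0,"hand":1},{"dx":0,"dy":0,"dz":0,"ax":0,"ay":0,"az":0,"hand":1}]' | head -2
python3 -m crank '[{"dx":0,"dy":0,"dz":0,"ax":0,"ay":0,"az":0,"hand":1},{"dx":0,"dy":0,"dz":0,"ax":0,"ay":0,"az":0,"hand":1},{"dx":0,"dy":0,"dz":0,"ax":0,"ay":0,"az":0,"hand":1},{"dx":0,"dy":0,"dz":0,"ax":0,"ay":0,"az":0,"hand":1},{"dx":0,"dy":0,"dz":0,"ax":0,"ay":0,"az":0,"hand":1},{"dx":0,"dy":0,"dz":0,"ax":0,"ay":0,"az":0,"hand":1},{"dx":0,"dy":0,"dz":0,"ax":0,"ay":0,"az":0,"hand":1},{"dx":0,"dy":0,"dz":0,"ax":0,"ay":0,"az":0,"hand":1},{"dx":0,"dy":0,"dz":0,"ax":0,"ay":0,"az":0,"hand":1},{"dx":0,"dy":0,"dz":0,"ax":0,"ay":0,"az":0,"hand":1},{"dx":0,"dy":0,"dz":0,"ax":0,"ay":0,"az":0,"hand":1},{"dx":0,"dy":0,"dz":0,"ax":0,"ay":0,"az":0,"hand":1},{"dx":0,"dy":0,"dz":0,"ax":0,"ay":0,"az":0,"hand":1},{"dx":0,"dy":0,"dz":0,"ax":0,"ay":0,"az":0,"hand":1}]' | head -2; python3 delta.py '[.461,-.043,.123]'
```

```text
clock: 4.37
tool_pos: [0.4732, 0.1014, 0.1233]
clock: 5.53
tool_pos: [0.4732, 0.1014, 0.1233]
t 5.5333 pos [0.4732 0.1014 0.1233] grip 0.001 F [ 0.45 -0.18  0.01] q [ 0.21  0.29 -0.23  1.06  0.    1.57]
axes(cols) [[-0.0, -0.214, 0.977], [0.0, 0.977, 0.214], [-1.0, 0.0, 0.0]]
shift [ 0.0003 -0.1385 -0.0429] base turn -0.304149219534522
```

```bash
python3 -m crank '[{"dx":-0.008,"dy":0,"dz":0,"ax":0,"ay":0,"az":0,"hand":1},{"dx":-0.025,"dy":0,"dz":0,"ax":0,"ay":0,"az":0,"hand":1},{"dx":-0.045,"dy":0,"dz":0,"ax":0,"ay":0,"az":0,"hand":1},{"dx":-0.060,"dy":-0.008,"dz":-0.002,"ax":0.02,"ay":0,"az":0,"hand":1},{"dx":-0.068,"dy":-0.024,"dz":-0.007,"ax":0.05,"ay":0,"az":0,"hand":1},{"dx":-0.070,"dy":-0.043,"dz":-0.013,"ax":0.09,"ay":0,"az":0,"hand":1},{"dx":-0.070,"dy":-0.063,"dz":-0.020,"ax":0.13,"ay":0,"az":0,"hand":1},{"dx":-0.070,"dy":-0.083,"dz":-0.026,"ax":0.18,"ay":0,"az":0,"hand":1},{"dx":-0.070,"dy":-0.103,"dz":-0.032,"ax":0.22,"ay":0,"az":0,"hand":1},{"dx":-0.070,"dy":-0.120,"dz":-0.037,"ax":0.26,"ay":0,"az":0,"hand":1},{"dx":-0.068,"dy":-0.132,"dz":-0.041,"ax":0.29,"ay":0,"az":0,"hand":1},{"dx":-0.060,"dy":-0.1385,"dz":-0.043,"ax":0.3,"ay":0,"az":0,"hand":1},{"dx":-0.048,"dy":-0.1385,"dz":-0.043,"ax":0.3,"ay":0,"az":0,"hand":1},{"dx":-0.034,"dy":-0.1385,"dz":-0.043,"ax":0.3,"ay":0,"az":0,"hand":1},{"dx":-0.020,"dy":-0.1385,"dz":-0.043,"ax":0.3,"ay":0,"az":0,"hand":1},{"dx":-0.009,"dy":-0.1385,"dz":-0.043,"ax":0.3,"ay":0,"az":0,"hand":1},{"dx":-0.002,"dy":-0.1385,"dz":-0.043,"ax":0.3,"ay":0,"az":0,"hand":1},{"dx":0,"dy":-0.1385,"dz":-0.043,"ax":0.3,"ay":0,"az":0,"hand":1},{"dx":0,"dy":-0.1385,"dz":-0.043,"ax":0.3,"ay":0,"az":0,"hand":1},{"dx":0,"dy":-0.1385,"dz":-0.043,"ax":0.3,"ay":0,"az":0,"hand":1}]'
python3 - <<'E'
from bench import ctrl; import cv2
c=ctrl.capture("scene")["pixels"][90:250,190:370]; cv2.imwrite("pics/s3.png",cv2.resize(c,None,fx=4,fy=3.7))
E
```

```text
clock: 7.2
tool_pos: [0.4613, -0.043, 0.1237]
orientation: [0.707, 0.03, 0.706, -0.03]
wrist_force: [0.1, 0.2, -0.1]
grip_width: -0.0
```

View pics/s3.png

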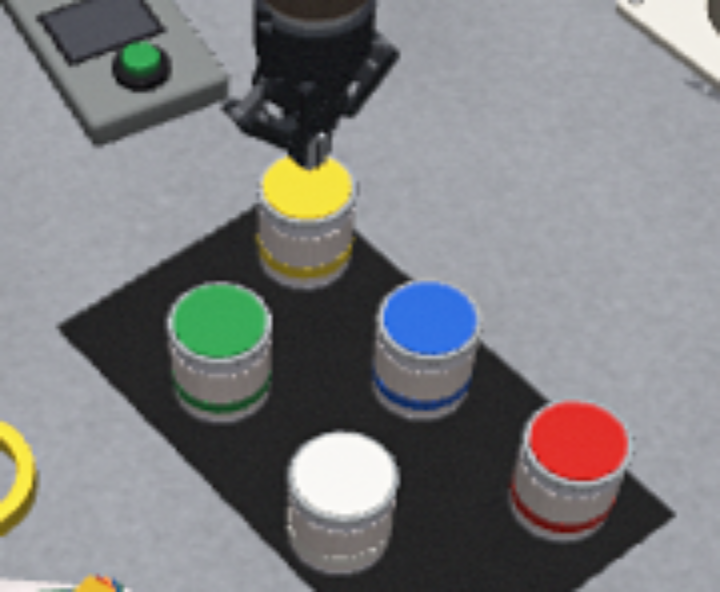

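The fingertips at crop (313,163) are above the yellow lid centre (307,187), and all the tins are where they were. Holding again.

```bash
python3 -m crank '[{"dx":0,"dy":0,"dz":0,"ax":0,"ay":0,"az":0,"hand":1},{"dx":0,"dy":0,"dz":0,"ax":0,"ay":0,"az":0,"hand":1},{"dx":0,"dy":0,"dz":0,"ax":0,"ay":0,"az":0,"hand":1},{"dx":0,"dy":0,"dz":0,"ax":0,"ay":0,"az":0,"hand":1},{"dx":0,"dy":0,"dz":0,"ax":0,"ay":0,"az":0,"hand":1},{"dx":0,"dy":0,"dz":0,"ax":0,"ay":0,"az":0,"hand":1},{"dx":0,"dy":0,"dz":0,"ax":0,"ay":0,"az":0,"hand":1},{"dx":0,"dy":0,"dz":0,"ax":0,"ay":0,"az":0,"hand":1},{"dx":0,"dy":0,"dz":0,"ax":0,"ay":0,"az":0,"hand":1},{"dx":0,"dy":0,"dz":0,"ax":0,"ay":0,"az":0,"hand":1},{"dx":0,"dy":0,"dz":0,"ax":0,"ay":0,"az":0,"hand":1},{"dx":0,"dy":0,"dz":0,"ax":0,"ay":0,"az":0,"hand":1},{"dx":0,"dy":0,"dz":0,"ax":0,"ay":0,"az":0,"hand":1},{"dx":0,"dy":0,"dz":0,"ax":0,"ay":0,"az":0,"hand":1},{"dx":0,"dy":0,"dz":0,"ax":0,"ay":0,"az":0,"hand":1},{"dx":0,"dy":0,"dz":0,"ax":0,"ay":0,"az":0,"hand":1},{"dx":0,"dy":0,"dz":0,"ax":0,"ay":0,"az":0,"hand":1},{"dx":0,"dy":0,"dz":0,"ax":0,"ay":0,"az":0,"hand":1},{"dx":0,"dy":0,"dz":0,"ax":0,"ay":0,"az":0,"hand":1},{"dx":0,"dy":0,"dz":0,"ax":0,"ay":0,"az":0,"hand":1}]' | head -2
python3 -m crank '[{"dx":0,"dy":0,"dz":0,"ax":0,"ay":0,"az":0,"hand":1},{"dx":0,"dy":0,"dz":0,"ax":0,"ay":0,"az":0,"hand":1},{"dx":0,"dy":0,"dz":0,"ax":0,"ay":0,"az":0,"hand":1},{"dx":0,"dy":0,"dz":0,"ax":0,"ay":0,"az":0,"hand":1},{"dx":0,"dy":0,"dz":0,"ax":0,"ay":0,"az":0,"hand":1},{"dx":0,"dy":0,"dz":0,"ax":0,"ay":0,"az":0,"hand":1},{"dx":0,"dy":0,"dz":0,"ax":0,"ay":0,"az":0,"hand":1},{"dx":0,"dy":0,"dz":0,"ax":0,"ay":0,"az":0,"hand":1},{"dx":0,"dy":0,"dz":0,"ax":0,"ay":0,"az":0,"hand":1},{"dx":0,"dy":0,"dz":0,"ax":0,"ay":0,"az":0,"hand":1},{"dx":0,"dy":0,"dz":0,"ax":0,"ay":0,"az":0,"hand":1},{"dx":0,"dy":0,"dz":0,"ax":0,"ay":0,"az":0,"hand":1},{"dx":0,"dy":0,"dz":0,"ax":0,"ay":0,"az":0,"hand":1},{"dx":0,"dy":0,"dz":0,"ax":0,"ay":0,"az":0,"hand":1}]' | head -2; python3 delta.py '[.4537,-.254,.123]'
```

```text
clock: 8.92
tool_pos: [0.4609, -0.0431, 0.1233]
clock: 10.08
tool_pos: [0.4609, -0.0431, 0.1233]
t 10.0833 pos [ 0.4609 -0.0431  0.1233] grip -0.003 F [0.22 0.89 0.54] q [-0.09  0.25 -0.28  1.04  0.    1.56]
axes(cols) [[-0.0, 0.084, 0.996], [0.0, 0.996, -0.084], [-1.0, 0.0, -0.0]]
shift [ 0.0003 -0.2108  0.0105] base turn -0.4172087449190358
```

```bash
python3 -m crank '[{"dx":-0.008,"dy":0,"dz":0,"ax":0,"ay":0,"az":0,"hand":1},{"dx":-0.025,"dy":0,"dz":0,"ax":0,"ay":0,"az":0,"hand":1},{"dx":-0.042,"dy":-0.004,"dz":0,"ax":0.01,"ay":0,"az":0,"hand":1},{"dx":-0.050,"dy":-0.015,"dz":0.001,"ax":0.03,"ay":0,"az":0,"hand":1},{"dx":-0.050,"dy":-0.035,"dz":0.002,"ax":0.07,"ay":0,"az":0,"hand":1},{"dx":-0.050,"dy":-0.060,"dz":0.003,"ax":0.12,"ay":0,"az":0,"hand":1},{"dx":-0.050,"dy":-0.085,"dz":0.004,"ax":0.17,"ay":0,"az":0,"hand":1},{"dx":-0.050,"dy":-0.110,"dz":0.005,"ax":0.22,"ay":0,"az":0,"hand":1},{"dx":-0.047,"dy":-0.135,"dz":0.007,"ax":0.27,"ay":0,"az":0,"hand":1},{"dx":-0.040,"dy":-0.160,"dz":0.008,"ax":0.32,"ay":0,"az":0,"hand":1},{"dx":-0.030,"dy":-0.183,"dz":0.009,"ax":0.36,"ay":0,"az":0,"hand":1},{"dx":-0.018,"dy":-0.200,"dz":0.010,"ax":0.39,"ay":0,"az":0,"hand":1},{"dx":-0.003,"dy":-0.209,"dz":0.0105,"ax":0.41,"ay":0,"az":0,"hand":1},{"dx":0.013,"dy":-0.211,"dz":0.0105,"ax":0.41,"ay":0,"az":0,"hand":1},{"dx":0.029,"dy":-0.211,"dz":0.0105,"ax":0.41,"ay":0,"az":0,"hand":1},{"dx":0.044,"dy":-0.211,"dz":0.0105,"ax":0.41,"ay":0,"az":0,"hand":1},{"dx":0.055,"dy":-0.211,"dz":0.0105,"ax":0.41,"ay":0,"az":0,"hand":1},{"dx":0.061,"dy":-0.211,"dz":0.0105,"ax":0.41,"ay":0,"az":0,"hand":1},{"dx":0.063,"dy":-0.211,"dz":0.0105,"ax":0.41,"ay":0,"az":0,"hand":1},{"dx":0.063,"dy":-0.211,"dz":0.0105,"ax":0.41,"ay":0,"az":0,"hand":1}]'
python3 delta.py '[.4537,-.254,.039]'
python3 - <<'E'
from bench import ctrl; import cv2
c=ctrl.capture("scene")["pixels"][50:150,170:290]; cv2.imwrite("pics/s4.png",cv2.resize(c,None,fx=5,fy=5))
E
```

```text
clock: 11.75
tool_pos: [0.4534, -0.2545, 0.0601]
orientation: [0.685, 0.173, 0.686, -0.173]
wrist_force: [0.4, 0.7, -0.2]
grip_width: -0.001
t 11.75 pos [ 0.4534 -0.2545  0.0601] grip -0.001 F [ 0.36  0.66 -0.2 ] q [-0.51  0.42 -0.22  0.93 -0.    1.55]
axes(cols) [[-0.001, 0.475, 0.88], [0.0, 0.88, -0.475], [-1.0, -0.0, -0.001]]
shift [0.0211 0.0006 0.    ] base turn 0.0010730535764570392
```

View pics/s4.png

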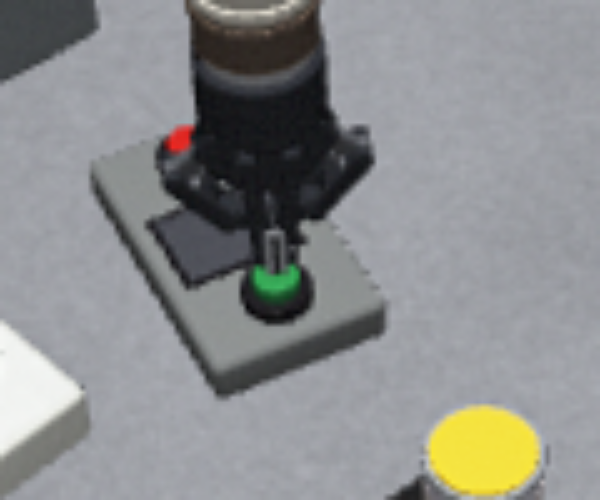

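The fingertip at crop (275,270) is right over the green key (276,282), and the red key is clear. I'll press in small steps and read the force.

```bash
python3 -m crank '[{"dx":0.005,"dy":0,"dz":0,"ax":0,"ay":0,"az":0,"hand":1},{"dx":0.010,"dy":0,"dz":0,"ax":0,"ay":0,"az":0,"hand":1},{"dx":0.013,"dy":0,"dz":0,"ax":0,"ay":0,"az":0,"hand":1},{"dx":0.014,"dy":0,"dz":0,"ax":0,"ay":0,"az":0,"hand":1},{"dx":0.015,"dy":0,"dz":0,"ax":0,"ay":0,"az":0,"hand":1},{"dx":0.016,"dy":0,"dz":0,"ax":0,"ay":0,"az":0,"hand":1},{"dx":0.017,"dy":0,"dz":0,"ax":0,"ay":0,"az":0,"hand":1},{"dx":0.018,"dy":0,"dz":0,"ax":0,"ay":0,"az":0,"hand":1},{"dx":0.018,"dy":0,"dz":0,"ax":0,"ay":0,"az":0,"hand":1},{"dx":0.018,"dy":0,"dz":0,"ax":0,"ay":0,"az":0,"hand":1}]'
python3 -m crank '[{"dx":0.001,"dy":0,"dz":0,"ax":0,"ay":0,"az":0,"hand":1},{"dx":0.002,"dy":0,"dz":0,"ax":0,"ay":0,"az":0,"hand":1},{"dx":0.002,"dy":0,"dz":0,"ax":0,"ay":0,"az":0,"hand":1},{"dx":0.002,"dy":0,"dz":0,"ax":0,"ay":0,"az":0,"hand":1}]'
```

```text
clock: 12.63
tool_pos: [0.4551, -0.2551, 0.0476]
orientation: [0.688, 0.172, 0.684, -0.173]
wrist_force: [-8.1, 4.6, 33.3]
grip_width: 0.0
clock: 12.97
tool_pos: [0.4552, -0.2551, 0.0473]
orientation: [0.688, 0.172, 0.683, -0.174]
wrist_force: [-11.9, 5.3, 44.9]
grip_width: -0.003
```

The force has reached 45 N at z 0.047, so something is already bottomed out. I'll take pictures, then ease off in steps and read force against height.

```bash
python3 - <<'E'
from bench import ctrl; import cv2,numpy as np
c=ctrl.capture("scene")["pixels"][70:140,180:270]; cv2.imwrite("pics/s5.png",cv2.resize(c,None,fx=8,fy=8,interpolation=cv2.INTER_CUBIC))
E
for i in 1 2 3 4 5 6; do python3 -m crank '[{"dx":-0.002,"dy":0,"dz":0,"ax":0,"ay":0,"az":0,"hand":1},{"dx":-0.002,"dy":0,"dz":0,"ax":0,"ay":0,"az":0,"hand":1},{"dx":-0.002,"dy":0,"dz":0,"ax":0,"ay":0,"az":0,"hand":1}]' | grep -E 'clock|pos|force'; done
```

```text
clock: 13.27
tool_pos: [0.4551, -0.2551, 0.0476]
wrist_force: [-8.1, 4.5, 32.5]
clock: 13.52
tool_pos: [0.455, -0.255, 0.0478]
wrist_force: [-4.5, 1.7, 20.5]
clock: 13.77
tool_pos: [0.4549, -0.255, 0.048]
wrist_force: [-0.9, -1.0, 9.0]
clock: 14.02
tool_pos: [0.4549, -0.2549, 0.0492]
wrist_force: [1.1, -1.6, 5.1]
clock: 14.27
tool_pos: [0.4542, -0.2545, 0.0505]
wrist_force: [1.7, -1.2, 3.2]
clock: 14.52
tool_pos: [0.4534, -0.254, 0.0521]
wrist_force: [3.0, -0.6, 3.5]
```

View pics/s5.png

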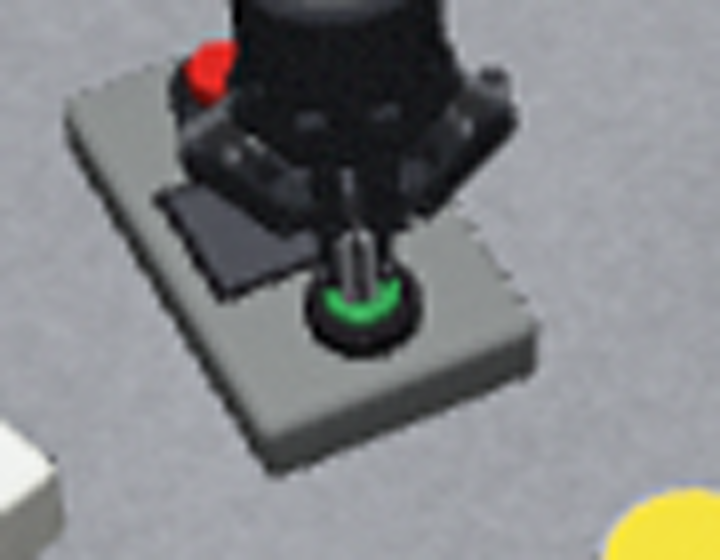

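The force trace settles it: a hard stop at z ≈ 0.048 with about 5–9 N as it leaves the stop, then a soft spring (5.1 → 3.2 N) over the next millimetres. The picture shows the key sunk into its collar at (362,300), with only the green key under the fingers. So the key was fully down and its top sits nearer 0.053 than my 0.045. Now I'll lift off and check.

```bash
python3 -m crank '[{"dx":-0.005,"dy":0,"dz":0,"ax":0,"ay":0,"az":0,"hand":1},{"dx":-0.015,"dy":0,"dz":0,"ax":0,"ay":0,"az":0,"hand":1},{"dx":-0.030,"dy":0,"dz":0,"ax":0,"ay":0,"az":0,"hand":1},{"dx":-0.050,"dy":0,"dz":0,"ax":0,"ay":0,"az":0,"hand":1},{"dx":-0.070,"dy":0,"dz":0,"ax":0,"ay":0,"az":0,"hand":1},{"dx":-0.090,"dy":0,"dz":0,"ax":0,"ay":0,"az":0,"hand":1},{"dx":-0.108,"dy":0,"dz":0,"ax":0,"ay":0,"az":0,"hand":1},{"dx":-0.120,"dy":0,"dz":0,"ax":0,"ay":0,"az":0,"hand":1},{"dx":-0.125,"dy":0,"dz":0,"ax":0,"ay":0,"az":0,"hand":1},{"dx":-0.125,"dy":0,"dz":0,"ax":0,"ay":0,"az":0,"hand":1},{"dx":-0.125,"dy":0,"dz":0,"ax":0,"ay":0,"az":0,"hand":1},{"dx":-0.125,"dy":0,"dz":0,"ax":0,"ay":0,"az":0,"hand":1}]'
python3 - <<'E'
from h import *; from bench import ctrl; import pickle
d=pickle.load(open("cap.pkl","rb")); S=ctrl.capture("scene"); T=ctrl.capture("top")
B=[(100,130)];Y=[(20,35)];G=[(40,90)];Rr=[(0,10),(170,180)]
for n,hr,s,r in [("blue",B,(297,177),17),("yellow",Y,(267,142),17),("green",G,(245,178),17),("red",Rr,(334,210),17),("confirm",G,(225,107),14),("cancel",Rr,(208,80),14),("tape",Y,(181,219),28)]:
    print(n,(blob(S["pixels"],hr,s,rad=r)[0]-blob(d["scene"]["pixels"],hr,s,rad=r)[0]).round(2))
cv2.imwrite("pics/end.png",np.hstack([S["pixels"][40:340,80:400],T["pixels"][60:360,150:440]]))
E
```

```text
clock: 15.52
tool_pos: [0.4527, -0.2537, 0.1761]
orientation: [0.685, 0.173, 0.687, -0.173]
wrist_force: [-0.1, 0.9, -1.1]
grip_width: -0.001
blue [0. 0.]
yellow [0. 0.]
green [0. 0.]
red [0. 0.]
confirm [-0.05 -0.08]
cancel [0. 0.]
tape [ 0.02 -0.02]
```

View pics/end.png

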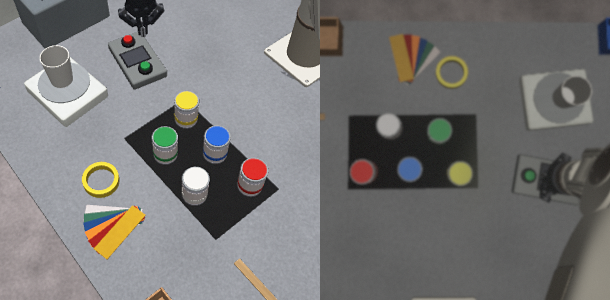

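Both keys are up: green at (145,67), less than 0.1 px from its start position. The tins, cup, tape, swatches and stirrer look undisturbed, and the arm is clear. Handing in.

```bash
python3 -c "
from bench import ctrl
print(ctrl.finish_job())"
```

```text
the job is handed in; nothing more can be done
None
```

I pointed at the blue tin, then at the yellow tin, and then pressed the green key right down and let it up. The job was handed in at about 15.6 s, and no verdict was reported.

- **Pointing:** The shut fingertips were about 30 mm above each lid and within about 1 mm of the lid centre I had measured. I held still for at least 2.9 s over each tin.
- **Key press:** The force showed the key's hard stop at z ≈ 0.048, then a spring of about 5 N easing off as I let it up.
- **Last checks:** In the scene camera, the four coloured lids and the red key had not moved (0.0 px), and the green key was up and within 0.1 px of its start. The tape shifted by only 0.02 px. The white tin, cup, swatches and stirrer looked unmoved by eye, and the wrist force was near zero with the arm clear.

**What disagreed:**
- My camera estimate of the key's top was 0.045, but contact showed about 0.053. I overpressed, so the fingertips pushed on the green key with about 45 N for a moment before I eased off. That is well under the 120 N wrist limit. The 40 N limit is for the arm and the gripper's body, and only the fingertips touched the key.
- The first move call was refused because its rows lacked some keys; nothing moved.

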